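# Wake and tare the balance under the conical flask

## Robot

A 6-joint arm with a two-finger parallel gripper is mounted at the origin on the work surface. World frame = base frame: x ahead of the robot, y to its left, z up, the work surface at z = 0. Lengths are in m, angles in rad, forces in N, time in s.
With the tool pointing down it reaches from about 0.35 to 0.975 m from the base axis. Payload 4.9 kg.
Tool frame: the origin (TCP) lies midway between the tips of the shut fingers; the grasp point (between the pads) lies ctrl.tcp_to_grasp behind it (ctrl.tcp_to_grasp is the distance from the TCP to the grasp point, in m); z points along the fingers, y is the direction in which the jaws open and shut (so a half turn about z gives the same grasp; the last joint's range is limited). The gripper opens to 85 mm and grips with 20 to 120 N. Pads are 22 mm wide; open, the fingers measure 114 mm over their backs; the gripper's body (76 mm by 85 mm) begins 54 mm behind the grasp point. The pads swing forward as they close: fully open they stand 13 mm farther back than shut.
Start: joints at [1.102, 0.053, 1.613, -0, 1.476, -0.119], TCP at [0.214, 0.587, 0.231] pointing down, gripper open.
Joint ranges: [-3.01, 3.01], [-1.01, 2.22], [0.06, 2.58], [-1.02, 4.17], [0.09, 2.62], [-3.14, 3.14]. Speed limits (rad/s): [2.57, 2.57, 3.14, 3.14, 3.14, 3.14].

## Interface

Orientations are given as a rotation vector (axis times angle).
In Python, from station import ctrl, get_image, calibration, finish_job, models gives the robot as it stands.
- The arm moves only by the shell command python3 -m creep 'ROWS' [FORCE]. ROWS is JSON, a list of rows, each a list of 7 numbers: the opening, from 0 (shut) to 1 (fully open), then the shift along the tool's x, y, z in m, then the turn, a rotation vector about the tool's x, y, z in degrees. A call has 1 to 20 rows; each row shifts and turns the commanded pose from where the row before left it, along the tool's axes as they then stand; what a row does not reach is not made up. A row lasts 1/10 s, in which the tool goes at most 50 mm and 8.59 degrees, less where a joint would pass 70% of its speed; a pose out of reach is approached as far as the arm can. A call with a gripper value outside its range is refused whole. The fingers move at their own pace and stop on an object; FORCE is the grip in N (left out, the last holds). Time passes only in rows, so rows that do not move let the fingers close. It gives the time, the measured TCP pose, the force and the opening at its end, in the units of the state.
- ctrl.get_obs(): the state, without advancing time (a new reading comes with each control period).
- get_image(name): name is "scene" or "top"; returns the picture (480x640x3 uint8, red, green, blue); there is no depth.
- calibration(name): a dict with "mtx" (3x3 intrinsics, pixels), "R" (3x3) and "t" (3): a world point X has camera coordinates R X + t. Camera axes: x right, y down, z forward; pixel columns grow to the right and rows downward; lengths in m; the calibration is good to about 2 mm. A picture is of the moment at which its call begins. calibration takes no time and is no camera call.
- finish_job(): hands the job in, once; it reports no verdict.
Trained networks look in the newest picture that a camera, given by its name, has taken for a name from the list of things; names that differ only in an ending like _2 or _b are one class to them, and where a whole thing is asked for, a point or a joint stands for the part that bears it (a point fixed in the world has none). Each returns a list of dicts, best first, with "conf" (0 to 1); they miss things now and then, are a little off and sometimes report something else, mostly with a low value. They report only what shows in the picture. A call takes as long as a camera call.
- models.search_frame(camera, name): "extent" ([left, top, right, bottom] in pixels, round what is visible of it).
The state is a dict: "t": time; "q": joint angles; "dq": joint speeds; "effort": joint torques, N m; "tool_pos": TCP position; "tool_rot": TCP orientation; "contact_force": force on the tool from outside, world axes, zero at the start; "wrist_torque": the same for the moment, N m; "opening": finger opening in m.
Only numpy, scipy, OpenCV 4.12 (cv2) and the standard library are available. Lean on these libraries where they do the work, as an engineer would, in place of code of your own. Each camera call takes 0.05 s, during which the arm holds its last target. There are 200 camera calls.

## Task

Get the balance that carries the conical flask ready for weighing: with the fingertips, lightly press its small round key down for a moment to switch it on, let it come up, then lightly press its long bar key down for a moment to tare it, and take the hand away. Press no other key, do not touch the other balance, and leave the flask and everything else standing where it is.

Things in the scene. Friction and masses are not known exactly. Their poses are not given: they have to be found in the camera images.
- balance_a: Balance to work on, the conical flask on its pan; left or right one of two alike. Fixed white box 300 mm (x) by 200 mm (y), deck 65 mm high. Origin: centre of its underside on the bench; z up, x from keys to pan, y to the user's left; keys face the robot within 12 degrees. Pan 110 mm across, at x +50 mm, 85 mm high. Three keys at x -115 mm, 12 mm proud of the deck: round, bar, square
- balance_b: The balance to leave alone: it has the beaker on its pan. It is of the same make, with the same sizes, axes and keys as balance_a
- wake_key_top (a point): Centre of the top face of the small round key (the on key) on the balance with the conical flask; 77 mm above the bench when up; moves down with the key
- tare_key_top (a point): Centre of the top face of the long bar key (the tare key) on the balance with the conical flask; 77 mm above the bench when up; moves down with the key. The bar is 46 mm along the balance's y and 16 mm along its x
- wake_key (a joint): Small round key (on) of the balance with the conical flask: how far it is pressed down, in m. 0 = up at rest, 0.007 = fully down (bottomed). Spring return: about 2 N to start it moving, 3.8 N at half travel, 5.5 N at the bottom; it springs back up when released. Key centre at x = -115 mm, y = +62 mm in the balance's frame, top 77 mm above the bench
- tare_key (a joint): Long bar key (tare) of the balance with the conical flask: how far it is pressed down, in m. 0 = up at rest, 0.007 = fully down (bottomed). Spring return: about 2 N to start it moving, 3.8 N at half travel, 5.5 N at the bottom; it springs back up when released. Key centre at x = -115 mm, y = 0 mm in the balance's frame, top 77 mm above the bench
- mode_key (a joint): Small square key of the balance with the conical flask: how far it is pressed down, in m. 0 = up at rest, 0.007 = fully down (bottomed). Spring return: about 2 N to start it moving, 3.8 N at half travel, 5.5 N at the bottom; it springs back up when released. Key centre at x = -115 mm, y = -62 mm in the balance's frame, top 77 mm above the bench
- wake_key_b (a joint): Small round key of the other balance, with the beaker: how far it is pressed down, in m. 0 = up at rest, 0.007 = fully down (bottomed). Spring return: about 2 N to start it moving, 3.8 N at half travel, 5.5 N at the bottom; it springs back up when released. Key centre at x = -115 mm, y = +62 mm in the balance's frame, top 77 mm above the bench
- tare_key_b (a joint): Long bar key of the other balance, with the beaker: how far it is pressed down, in m. 0 = up at rest, 0.007 = fully down (bottomed). Spring return: about 2 N to start it moving, 3.8 N at half travel, 5.5 N at the bottom; it springs back up when released. Key centre at x = -115 mm, y = 0 mm in the balance's frame, top 77 mm above the bench
- mode_key_b (a joint): Small square key of the other balance, with the beaker: how far it is pressed down, in m. 0 = up at rest, 0.007 = fully down (bottomed). Spring return: about 2 N to start it moving, 3.8 N at half travel, 5.5 N at the bottom; it springs back up when released. Key centre at x = -115 mm, y = -62 mm in the balance's frame, top 77 mm above the bench
- flask: Loose empty conical (Erlenmeyer) flask of clear glass, 136 mm tall, 82 mm across its base, 32 to 38 mm across the neck; stands on the pan. Origin at the centre of its underside
- beaker: Loose straight-sided glass beaker, 85 mm tall, 68 mm across, on the pan of the other balance. Origin at the centre of its underside
- stopper: Loose black rubber stopper, 28 mm tall, 30 mm across, standing on the deck of the flask's balance behind the round key (65 to 90 mm from the key's centre). Origin at its underside
- weight: Loose brass weight, 42 mm tall, 26 mm across, standing on the deck of the beaker's balance. Origin at its underside
- jar: Loose amber jar, 85 mm tall, 52 mm across, on the bench between the two balances. Origin at its underside
- wash_bottle: Loose white wash bottle, 170 mm tall, 60 mm across, on the bench at the robot's left. Origin at its underside
- dish: Loose clear flat dish, 15 mm tall, 90 mm across, on the bench at the robot's right. Origin at its underside
- spatula: Loose steel lab spoon, 170 mm long, lying crosswise on the bench in front of the balances. Origin near its middle

How it is judged:
On the way, in this order (a step that is already met when the one before it is completed fails the run):
1. the small round key of the flask's balance is pressed at least half way (3.5 of 7 mm) by the fingers, the bar key being up (value of joint wake_key above 0.0035 m and value of joint tare_key below 0.001 m and contact force between the fingers and balance_a above 0.5 N), for 0.15 s.
2. then, the round key being up again, the long bar key of the same balance is pressed at least half way (3.5 of 7 mm) by the fingers (value of joint tare_key above 0.0035 m and value of joint wake_key below 0.001 m and contact force between the fingers and balance_a above 0.5 N), for 0.15 s.
At the end, for the whole second after the job is handed in: All six keys are up again (within 1 mm), the flask stands upright on its pan, and every loose thing is at rest, upright and within 10 mm of where it started (value of joint each of wake_key, tare_key, mode_key, wake_key_b, tare_key_b, mode_key_b below 0.001 m and z of flask in the frame of balance_a between 0.08 and 0.09 m and distance of each of flask, beaker, stopper, weight, jar, wash_bottle, dish, spatula from where it was at the start of the episode below 0.01 m and linear speed of each of flask, beaker, stopper, weight, jar, wash_bottle, dish, spatula below 0.02 m/s and angle between each of flask, beaker, stopper, weight, jar, wash_bottle, dish's own z axis and vertical below 0.25 rad); the robot touches nothing.
It fails at once if the flask or any other loose thing is moved by more than 10 mm, lifted or tipped over (distance of any of flask, beaker, stopper, weight, jar, wash_bottle, dish, spatula from where it was at the start of the episode above 0.01 m or angle between any of flask, beaker, stopper, weight, jar, wash_bottle, dish's own z axis and vertical above 0.25 rad).
It fails at once if a key other than the round key and the bar key of the flask's balance is pressed by more than 2 mm (value of joint any of mode_key, wake_key_b, tare_key_b, mode_key_b above 0.002 m).
It fails at once if the round key and the bar key are pressed at the same time (value of joint each of wake_key, tare_key above 0.002 m).
It fails at once if the flask's balance is pressed with more than 25 N: not a light touch (contact force between any of the fingers, the arm and balance_a above 25 N).
It fails at once if the other balance is touched with more than 2 N (contact force between any of the fingers, the arm and balance_b above 2 N).
It also fails if it takes over 38 s, if anything falls off the work surface, if the arm or the gripper's body presses on something with over 40 N, if the wrist force passes 120 N, or if a joint passes its speed limit or range.

## Working session

There is one attempt and no reset: what is moved stays moved. The work goes in short steps, Python scripts to look and compute and a shell command to move; the robot and the scene stay as the last step left them, time stands still between calls to the robot, and variables do not carry over. Pictures are saved under pics/ and viewed, about 8 in all and at most 12, crops included, and the job is handed in when it is done.

```bash
mkdir -p pics; cat > h.py <<'E'
import numpy as np, cv2
from station import ctrl,get_image,calibration,models
def ray(c,u,v,z):
    k=calibration(c);M=np.array(k["mtx"]);R=np.array(k["R"]);t=np.array(k["t"])
    d=R.T@np.linalg.solve(M,[u,v,1.]);o=-R.T@t
    return o+d*(z-o[2])/d[2]
def proj(c,X):
    k=calibration(c);p=np.array(k["mtx"])@(np.array(k["R"])@np.array(X)+np.array(k["t"]));return p[:2]/p[2]
def save(c,n):
    im=get_image(c);cv2.imwrite(f"pics/{n}.png",cv2.cvtColor(im,cv2.COLOR_RGB2BGR));return im
E
python3 - <<'E'
from h import *
for c in("top","scene"):
    save(c,c+"1")
    for n in("balance_a","flask","beaker","wake_key","tare_key","mode_key","stopper"):
        print(c,n,[(np.round(d["extent"]).tolist(),round(d["conf"],2)) for d in models.search_frame(c,n)[:4]])
o=ctrl.get_obs();print(o["t"],o["tool_pos"],o["tool_rot"],o["opening"],ctrl.tcp_to_grasp)
E
```

```text
top balance_a [([355.0, 156.0, 455.0, 286.0], 0.89), ([198.0, 165.0, 292.0, 288.0], 0.85), ([389.0, 261.0, 398.0, 272.0], 0.19)]
top flask [([385.0, 168.0, 424.0, 214.0], 0.79)]
top beaker [([222.0, 182.0, 255.0, 216.0], 0.7), ([198.0, 163.0, 291.0, 287.0], 0.46)]
top wake_key [([209.0, 266.0, 217.0, 271.0], 0.44)]
top tare_key [([228.0, 267.0, 249.0, 272.0], 0.66), ([409.0, 254.0, 432.0, 267.0], 0.56)]
top mode_key [([440.0, 252.0, 446.0, 260.0], 0.55), ([263.0, 268.0, 269.0, 277.0], 0.46)]
top stopper []
scene balance_a [([198.0, 174.0, 329.0, 260.0], 0.76), ([265.0, 253.0, 416.0, 360.0], 0.64)]
scene flask [([233.0, 162.0, 260.0, 212.0], 0.92)]
scene beaker [([308.0, 254.0, 337.0, 301.0], 0.81), ([248.0, 157.0, 267.0, 172.0], 0.69)]
scene wake_key [([419.0, 341.0, 454.0, 413.0], 0.75), ([392.0, 290.0, 400.0, 300.0], 0.4)]
scene tare_key [([378.0, 270.0, 388.0, 285.0], 0.46)]
scene mode_key [([280.0, 176.0, 286.0, 182.0], 0.61), ([371.0, 257.0, 377.0, 266.0], 0.53)]
scene stopper [([290.0, 208.0, 297.0, 214.0], 0.4)]
0.8 [0.21415495 0.58716208 0.23134492] [-5.46665235e-01 -3.09363775e+00 -1.43101050e-04] 0.0853304825352666 0.0187
```

View pics/top1.png

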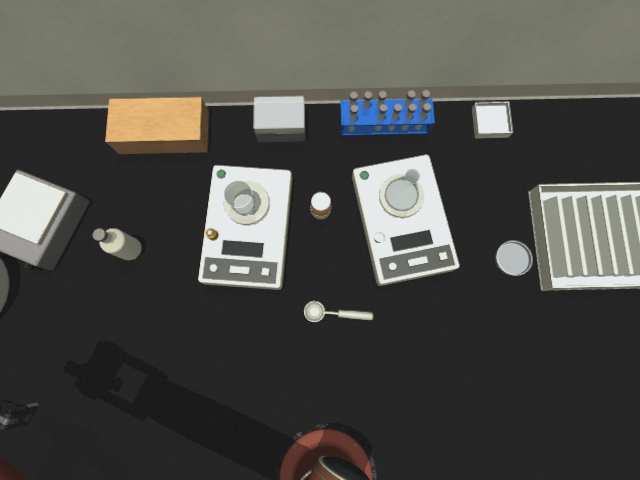

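View pics/scene1.png

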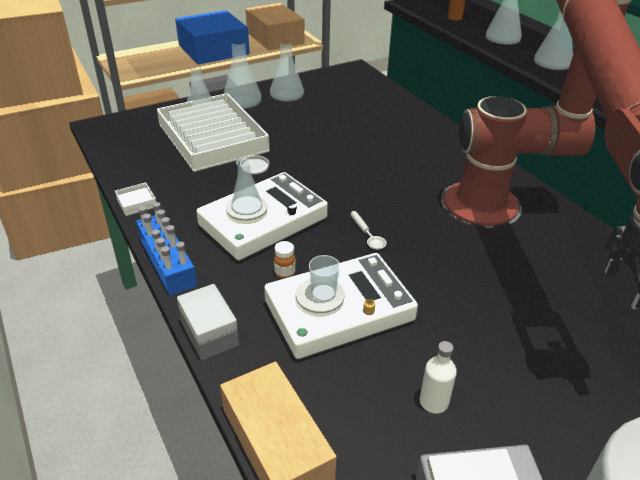

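The flask's balance is the right one in the top view (round key about (392,266), bar (418,261), square (443,256)). In the scene view it is the far one. Next I refine the key positions.

```bash
python3 - <<'E'
from h import *
a=cv2.imread("pics/top1.png");b=cv2.imread("pics/scene1.png")
A=cv2.resize(a[220:295,370:470],None,fx=6,fy=6,interpolation=cv2.INTER_CUBIC)
B=cv2.resize(b[165:220,250:340],None,fx=6,fy=6,interpolation=cv2.INTER_CUBIC)
w=max(A.shape[1],B.shape[1])
C=np.zeros((450,1150,3),np.uint8);C[:450,:600]=A;C[:330,605:1145]=B
cv2.imwrite("pics/crop1.png",cv2.resize(C,None,fx=.69,fy=.69,interpolation=cv2.INTER_AREA))
# key blobs in top: white inside dark strip
g=cv2.cvtColor(a,cv2.COLOR_BGR2GRAY)
def blob(u,v,r):
    p=g[v-r:v+r+1,u-r:u+r+1].astype(float)
    return p
def cen(g,u,v,ru,rv):
    p=g[v-rv:v+rv+1,u-ru:u+ru+1].astype(float);w=np.clip(p-130,0,None);Y,X=np.mgrid[v-rv:v+rv+1,u-ru:u+ru+1]
    return (w*X).sum()/w.sum(),(w*Y).sum()/w.sum()
P=[cen(g,392,266,7,6),cen(g,418,261,13,6),cen(g,443,256,6,6)]
W=[ray("top",*p,.077) for p in P]
for p,w in zip(P,W):print(np.round(p,1),np.round(w,4))
e=W[0]-W[2];print("sep",np.linalg.norm(e),np.linalg.norm(W[0]-W[1]),"yaw",np.degrees(np.arctan2(-e[0],e[1])))
for w in W: print("scene px",proj("scene",w))
# balance deck outline
m=(g>185).astype(np.uint8);m[:150]=0;m[290:]=0;m[:,:345]=0;m[:,465:]=0
c=max(cv2.findContours(m,0,2)[0],key=cv2.contourArea);r=cv2.minAreaRect(c);print(r)
q=np.array([ray("top",*p,.065) for p in cv2.boxPoints(r)]);print(np.round(q,3),[round(float(np.linalg.norm(q[i]-q[i-1])),3) for i in range(4)])
s=ray("top",379,238,.093);print("stopper",s)
print("cams",[(-np.array(calibration(c)["R"]).T@np.array(calibration(c)["t"])) for c in("top","scene")])
E
```

```text
[392.2 265.8] [ 0.4761 -0.1689  0.077 ]
[417.5 260.7] [ 0.4871 -0.2295  0.077 ]
[442.7 255.5] [ 0.4984 -0.2905  0.077 ]
sep 0.12364237607478862 0.06161733658056245 yaw 10.378574219725309
scene px [310.47239116 195.81194838]
scene px [296.57747701 185.78332324]
scene px [283.13150576 176.12695594]
((405.64263916015625, 218.23114013671875), (119.61579132080078, 80.96540832519531), 76.75948333740234)
[[ 0.725 -0.085  0.065]
 [ 0.771 -0.287  0.065]
 [ 0.471 -0.33   0.065]
 [ 0.431 -0.139  0.065]] [0.299, 0.207, 0.303, 0.195]
stopper [ 0.54083683 -0.13867746  0.093     ]
cams [array([0.3154311 , 0.0066314 , 1.12957638]), array([1.13570654, 1.02907786, 1.04183053])]
```

View pics/crop1.png

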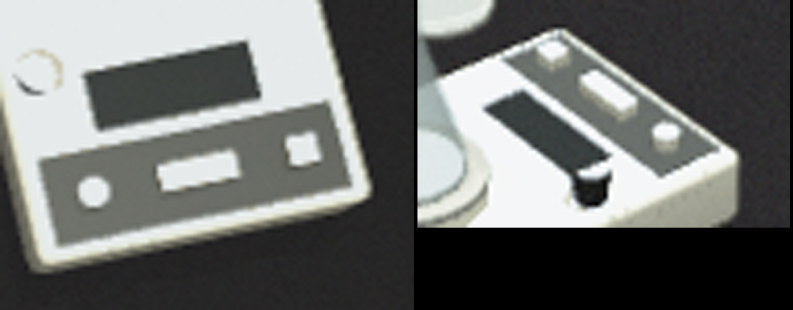

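Both views agree: projecting the top-view round key at z = 0.077 into the scene view lands within about 1 px. I shut the gripper and cross at height.

```bash
python3 -m creep '[[0,-0.012,-0.015,0,0,0,0],[0,-0.025,-0.031,0,0,0,0],[0,-0.025,-0.031,0,0,0,0],[0,-0.025,-0.031,0,0,0,0],[0,-0.025,-0.031,0,0,0,0],[0,-0.025,-0.031,0,0,0,0],[0,-0.025,-0.031,0,0,0,0],[0,-0.025,-0.031,0,0,0,0],[0,-0.025,-0.031,0,0,0,0],[0,-0.025,-0.031,0,0,0,0],[0,-0.025,-0.031,0,0,0,0],[0,-0.025,-0.031,0,0,0,0],[0,-0.025,-0.031,0,0,0,0],[0,-0.025,-0.031,0,0,0,0],[0,-0.025,-0.031,0,0,0,0],[0,-0.025,-0.031,0,0,0,0],[0,-0.025,-0.031,0,0,0,0],[0,-0.025,-0.031,0,0,0,0],[0,-0.025,-0.031,0,0,0,0],[0,-0.012,-0.015,0,0,0,0]]' 20
python3 -m creep '[[0,0,0,0,0,0,-7.5],[0,0,0,0,0,0,-7.5],[0,0,0,0,0,0,-7.5],[0,0,0,0,0,0,-7.5],[0,0,0,0,0,0,0],[0,0,0,0,0,0,0]]'
cat > d.py <<'E'
from h import *
from scipy.spatial.transform import Rotation as Ro
o=ctrl.get_obs();R=Ro.from_rotvec(o["tool_rot"]).as_matrix()
print(o["t"],o["tool_pos"],"f",np.round(o["contact_force"],2),"open",o["opening"]);print(np.round(R,3))
for n,k in(("wake",[.4761,-.1689,.077]),("tare",[.4871,-.2295,.077])):print(n,np.round(R.T@(np.array(k)-o["tool_pos"]),4))
E
python3 d.py
```

```text
t: 2.8
tool_pos: [0.4584, -0.1305, 0.2314]
tool_rot: [0.551, 3.093, -0.001]
contact_force: [0.1, 0.7, -0.0]
opening: -0.0001
t: 3.4
tool_pos: [0.4579, -0.1277, 0.2314]
tool_rot: [-0.268, 3.13, -0.0]
contact_force: [0.3, 0.3, -0.3]
opening: -0.0003
3.4 [ 0.45794761 -0.12768196  0.23137228] f [ 0.27  0.3  -0.33] open -0.0002639918881328946
[[-0.985 -0.17   0.   ]
 [-0.17   0.985 -0.   ]
 [-0.    -0.    -1.   ]]
wake [-0.0109 -0.0437  0.1544]
tare [-0.0114 -0.1053  0.1544]
```

```bash
python3 -m creep '[[0,-0.004,-0.015,0,0,0,0],[0,-0.004,-0.015,0,0,0,0],[0,-0.003,-0.014,0.01,0,0,0],[0,0,0,0.025,0,0,0],[0,0,0,0.03,0,0,0],[0,0,0,0.03,0,0,0],[0,0,0,0.025,0,0,0],[0,0,0,0.01,0,0,0],[0,0,0,0,0,0,0],[0,0,0,0,0,0,0]]'
python3 - <<'E'
from h import *
exec(open("d.py").read())
p=o["tool_pos"]
a=cv2.cvtColor(get_image("top"),cv2.COLOR_RGB2BGR);b=cv2.cvtColor(get_image("scene"),cv2.COLOR_RGB2BGR)
print(proj("top",p),proj("scene",p))
A=cv2.resize(a[210:310,350:480],None,fx=3,fy=3,interpolation=cv2.INTER_CUBIC)
B=cv2.resize(b[140:240,230:360],None,fx=3,fy=3,interpolation=cv2.INTER_CUBIC)
cv2.imwrite("pics/hov.png",np.hstack([A,B]))
E
```

```text
t: 4.4
tool_pos: [0.4773, -0.1699, 0.1024]
tool_rot: [-0.272, 3.128, -0.001]
contact_force: [0.9, -0.4, 0.0]
opening: -0.0001
4.4 [ 0.47727115 -0.16994882  0.10243099] f [ 0.89 -0.41  0.  ] open -0.00010842713618747896
[[-0.985 -0.172  0.001]
 [-0.172  0.985 -0.001]
 [-0.001 -0.001 -1.   ]]
wake [0.001  0.0013 0.0254]
tare [ 0.0006 -0.0603  0.0255]
[394.39653892 263.64016342] [309.96712773 188.02198832]
```

View pics/hov.png

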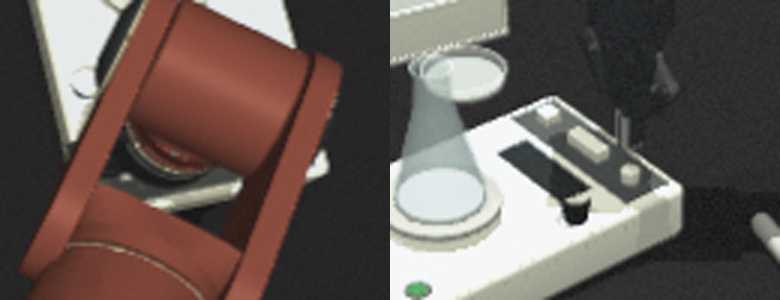

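The shut fingertips hang just above the round key in the scene view, at about (308,187) against a predicted (310,188). I come down close, then press in small steps.

```bash
python3 -m creep '[[0,0.0005,0.001,0.01,0,0,0],[0,0.0005,0,0.008,0,0,0],[0,0,0,0.004,0,0,0],[0,0,0,0.002,0,0,0],[0,0,0,0.001,0,0,0],[0,0,0,0.001,0,0,0],[0,0,0,0.001,0,0,0],[0,0,0,0,0,0,0],[0,0,0,0,0,0,0]]'; python3 d.py
```

```text
t: 5.4
tool_pos: [0.4754, -0.1684, 0.0746]
tool_rot: [-0.273, 3.129, -0.0]
contact_force: [-0.8, 0.5, 2.9]
opening: 0.0002
5.4 [ 0.47542996 -0.16836464  0.07461472] f [-0.82  0.48  2.85] open 0.00015220854759065078
[[-0.985 -0.173  0.   ]
 [-0.173  0.985 -0.   ]
 [-0.    -0.    -1.   ]]
wake [-0.0006 -0.0006 -0.0024]
tare [-0.0009 -0.0622 -0.0024]
```

```bash
python3 -m creep '[[0,0,0,0.001,0,0,0],[0,0,0,0.001,0,0,0],[0,0,0,0.001,0,0,0],[0,0,0,0.0005,0,0,0],[0,0,0,0,0,0,0],[0,0,0,0,0,0,0],[0,0,0,0,0,0,0],[0,0,0,0,0,0,0]]'; python3 d.py
```

```text
t: 6.2
tool_pos: [0.4755, -0.1684, 0.071]
tool_rot: [-0.273, 3.129, -0.0]
contact_force: [-1.8, 0.8, 4.8]
opening: -0.0003
6.2 [ 0.47546392 -0.16841041  0.07096915] f [-1.81  0.84  4.76] open -0.00034046020222696895
[[-0.985 -0.173  0.001]
 [-0.173  0.985 -0.   ]
 [-0.    -0.    -1.   ]]
wake [-0.0005 -0.0006 -0.006 ]
tare [-0.0009 -0.0622 -0.006 ]
```

The force of 4.8 N matches about 5.5 mm of travel, held for 0.4 s. Now I lift straight up, wait, and shift over the bar.

```bash
python3 -m creep '[[0,0,0,-0.003,0,0,0],[0,0,0,-0.006,0,0,0],[0,0,0,-0.012,0,0,0],[0,0,0,-0.008,0,0,0],[0,0,0,0,0,0,0],[0,0,0,0,0,0,0],[0,0,0,0,0,0,0],[0,0,0,0,0,0,0],[0,0,0,0,0,0,0],[0,0,0,0,0,0,0],[0,0,0,0,0,0,0],[0,0,0,0,0,0,0],[0,0,0,0,0,0,0],[0,0,0,0,0,0,0],[0,0,-0.01,0,0,0,0],[0,0,-0.02,0,0,0,0],[0,0,-0.02,0,0,0,0],[0,0,-0.012,0,0,0,0],[0,0,0,0,0,0,0],[0,0,0,0,0,0,0]]'; python3 d.py
python3 - <<'E'
from h import *
b=cv2.cvtColor(get_image("scene"),cv2.COLOR_RGB2BGR)
print(proj("scene",ctrl.get_obs()["tool_pos"]))
cv2.imwrite("pics/hov2.png",cv2.resize(b[150:230,230:350],None,fx=5,fy=5,interpolation=cv2.INTER_CUBIC))
E
```

```text
t: 8.2
tool_pos: [0.4858, -0.2296, 0.0996]
tool_rot: [0.271, -3.129, -0.001]
contact_force: [0.8, 0.1, -0.4]
opening: 0.0
8.2 [ 0.48581155 -0.22956614  0.09958359] f [ 0.84  0.15 -0.44] open 3.1434436939225225e-06
[[-0.985 -0.172 -0.   ]
 [-0.172  0.985  0.001]
 [ 0.     0.001 -1.   ]]
wake [-0.0009  0.0614  0.0226]
tare [-0.0013 -0.0002  0.0226]
[297.01747446 178.95729926]
```

View pics/hov2.png

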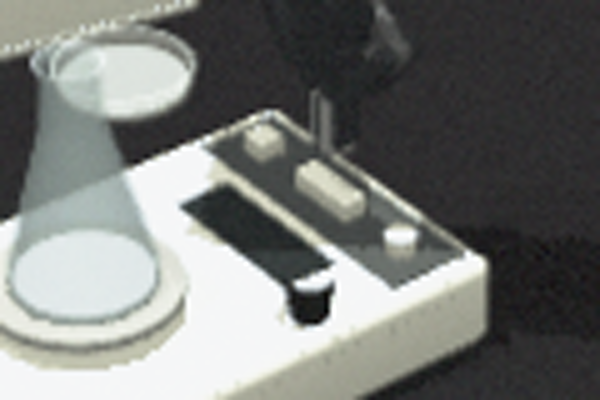

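The round key is up again and the fingers hang over the middle of the bar. No light shows on the display, but the key travel was confirmed by force. Now I press the bar.

```bash
python3 -m creep '[[0,-0.001,0,0.008,0,0,0],[0,0,0,0.008,0,0,0],[0,0,0,0.004,0,0,0],[0,0,0,0.002,0,0,0],[0,0,0,0.001,0,0,0],[0,0,0,0.001,0,0,0],[0,0,0,0.001,0,0,0],[0,0,0,0.001,0,0,0],[0,0,0,0.001,0,0,0],[0,0,0,0.001,0,0,0],[0,0,0,0.0005,0,0,0],[0,0,0,0,0,0,0],[0,0,0,0,0,0,0],[0,0,0,0,0,0,0],[0,0,0,0,0,0,0]]'; python3 d.py
```

```text
t: 9.75
tool_pos: [0.4872, -0.2293, 0.0715]
tool_rot: [-0.273, 3.129, -0.0]
contact_force: [-1.0, 1.8, 4.8]
opening: -0.0001
9.75 [ 0.48717781 -0.2292677   0.07148331] f [-0.97  1.81  4.8 ] open -0.000101308782565191
[[-0.985 -0.173  0.001]
 [-0.173  0.985 -0.   ]
 [-0.    -0.    -1.   ]]
wake [ 0.0005  0.0614 -0.0055]
tare [ 0.0001 -0.0002 -0.0055]
```

The bar was pressed 5.5 mm at 4.8 N and held. I lift off and back away towards the robot.

```bash
python3 -m creep '[[0,0,0,-0.003,0,0,0],[0,0,0,-0.008,0,0,0],[0,0,0,-0.02,0,0,0],[0,0,0,-0.03,0,0,0],[0,0,0,-0.03,0,0,0],[0,0,0,-0.03,0,0,0],[0,0.015,0,-0.015,0,0,0],[0,0.02,0,0,0,0,0],[0,0.02,0,0,0,0,0],[0,0.015,0,0,0,0,0],[0,0.005,0,0,0,0,0],[0,0,0,0,0,0,0],[0,0,0,0,0,0,0],[0,0,0,0,0,0,0],[0,0,0,0,0,0,0]]'
python3 - <<'E'
from h import *
save("scene","end");a0=cv2.imread("pics/scene1.png")
a1=cv2.imread("pics/end.png")
for n in("flask","beaker","stopper","weight","jar","wash_bottle","dish","spatula"):
    print(n,[(np.round(d["extent"]).tolist(),round(d["conf"],2)) for d in models.search_frame("scene",n)[:2]])
d=cv2.absdiff(a0,a1).max(2)
print("diff strong px in scene, balance_a deck:",(d[172:260,198:330]>60).sum(),"balance_b:",(d[250:360,265:416]>60).sum())
E
```

```text
t: 11.25
tool_pos: [0.4135, -0.242, 0.2072]
tool_rot: [0.274, -3.129, -0.0]
contact_force: [-0.3, 0.7, 0.6]
opening: -0.0001
flask [([234.0, 160.0, 264.0, 216.0], 0.6), ([354.0, 214.0, 387.0, 250.0], 0.31)]
beaker [([308.0, 256.0, 342.0, 301.0], 0.79)]
stopper []
weight [([366.0, 301.0, 379.0, 314.0], 0.68)]
jar [([276.0, 240.0, 296.0, 280.0], 0.84)]
wash_bottle [([419.0, 340.0, 456.0, 413.0], 0.79), ([365.0, 301.0, 378.0, 315.0], 0.25)]
dish [([246.0, 156.0, 268.0, 171.0], 0.64)]
spatula [([354.0, 214.0, 384.0, 250.0], 0.77)]
diff strong px in scene, balance_a deck: 39 balance_b: 0
```

View pics/end.png

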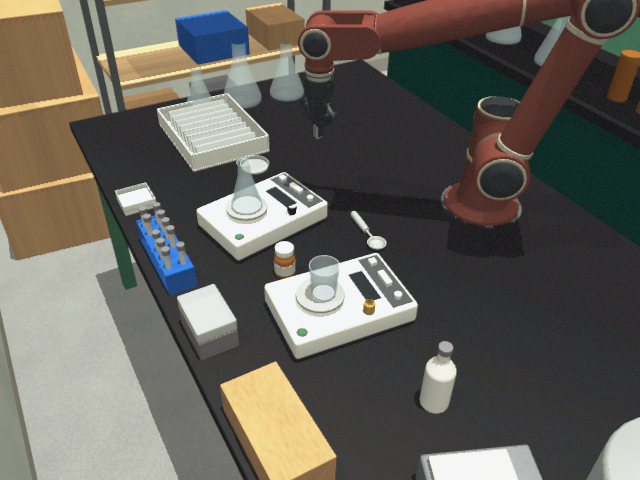

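Everything stands where it did at the start: flask (246,190), stopper (292,210), beaker (323,280). The keys are up and the hand is clear.

```bash
python3 -c "
from station import finish_job;print(finish_job())"
```

```text
the job is handed in; nothing more can be done
None
```

I switched on and tared the flask's balance (the right one as the robot sees it), and handed the job in at about 11.4 s of the 38 s allowed. No verdict was reported.

- **Round key:** pressed with shut fingertips to about 5.5 mm at 4.8 N, held about 0.4 s, then released. I waited about 1 s before moving to the bar, and a picture showed the round key up again.
- **Bar key:** pressed to about 5.5 mm at 4.8 N, held about 0.4 s, then released. I then backed the hand up and away.

**Last checks:**
- The final picture shows all keys up and every loose thing standing where it was. There was no strong change anywhere on the other balance.
- On the flask's balance 39 pixels changed strongly. I put that down to the arm's shadow but did not check it further.
- The network did not find the stopper in that last picture. By eye it is still in its place, near pixel (292,210).
- The display showed no visible change after the on key, so key travel rests on the force and tool-height readings only.

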